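# Put the filter into the laser beam with the sprung filter slide

### The job

Put the filter into the laser beam: push the filter slide by its upright thumb plate, against its spring, until the catch has dropped in behind the first stop pin, then back off so that the slide springs back and stays held by the catch at the middle of its three positions (home, filter, dark). Push gently, with the tips or the outside of the fingers on the outer face of the thumb plate: grip nothing, keep off the filter plate, and leave the loose things around it where they are.

Things in the scene. Friction and masses are not known exactly. Their poses are not given: they have to be found in the camera images.
- unit: The filter slide unit, fixed: black base 105 x 275 mm, 12 mm thick, rail along its y. Origin on the table top under the point where the beam crosses the slide. +y: the direction the slide is pushed, towards the aluminium spring barrel (y 75 to 155 mm, top at 46 mm); +x: the beam's direction, 75 mm up, laser to camera; z up. The catch is on the +x side.
- slide (a joint): Travel of the slide along unit +y, m: 0 home, 0.070 end. A spring returns it (3.4 N at 0, 4.8 N midway, 6.2 N at the end; pushing takes about 1 N more). A catch lets its two stop pins, 32 mm apart, pass one way only. Let go from 0.036 to 0.062 it comes back to 0.032 and is held (middle, filter in the beam); let go short of 0.034 it is not held; beyond 0.065 it is held at 0.064 (dark, wrong).
- thumb_plate: Plain aluminium thumb plate on the slide's unit -y end: upright, 38 mm wide along unit x, 7 mm thick along unit y, 26 to 82 mm above the table. This is what is pushed; it moves with the slide. Axes as the unit's; its origin is not at the plate but on the table top at unit x 0, y = slide travel. A gusset behind it ties it to the slide.
- push_point (a point): Centre of the thumb plate's outer face (the one looking to unit -y), 56 mm above the table, at unit x 0, y = -0.150 m + slide travel. Push it towards unit +y. The table is clear for 70 mm in front of this face.
- filter_plate: Black upright filter plate on the slide: 68 mm along unit y (y -82 to -14 mm at home), 6 mm thick, top 97 mm above the table; glass filter in the leading cell, blank disc in the trailing one. The gusset behind the thumb plate belongs to it. Not to be touched. Axes as the unit's; origin on the table top at unit y = slide travel.
- catch (a joint): Angle of the sprung catch, in rad: 0 when engaged (at rest against its stop), about 0.16 while a pin passes it. A weak spring (0.03 N m) closes it.
- catch_tail (a point): Outer face of the finger tail of the catch, about unit x = 58, y = -83 mm, 48 mm above the table. Pressing it towards unit -x (about 7 N while the catch is loaded) lifts the catch, and the slide runs home; only needed if the slide was pushed too far.
- camera: Black camera, 46 mm square, with an ivory X-shaped bracket (up to 116 mm above the table), on a post, fixed, 130 to 160 mm from the unit's origin along +x. Origin at the foot of its post. Opposite it, 160 to 200 mm along unit -x, stands the laser on its post, fixed: an aluminium tube 32 mm in diameter and 130 mm long, top 104 mm above the table.
- lens_post: Loose: a lens in a black ring (33 mm) on a short post with a round steel foot 36 mm in diameter, 98 mm high; origin under the foot. Leave alone.
- lens_tube: Loose: an open black lens tube, 31 mm in diameter, 42 mm high, standing; origin under its centre. Leave alone.
- driver: Loose: a screwdriver 160 mm long lying on the table, along its own x axis. Leave alone.
- clamp: Loose: a slotted aluminium table clamp, 96 x 26 x 9 mm, with a screw head on it, lying flat; origin under its middle. Leave alone.

How it is judged:
On the way:
1. the slide is pushed past the catch by its thumb plate (value of joint slide above 0.034 m and contact force between thumb_plate and the fingers above 0.5 N), for 0.05 s.
At the end, for the whole second after the job is handed in: The slide rests on the catch at its middle position (joint slide within 2.5 mm of 0.032), at rest, with the catch engaged (under 0.05 rad), and nothing touches it (value of joint slide between 0.0295 and 0.0345 m and value of joint catch below 0.05 rad and velocity of joint slide between -0.005 and 0.005 m/s).
It fails at once if the thumb plate is gripped or pushed harder than 35 N (contact force between thumb_plate and the fingers above 35 N).
It fails at once if the filter plate or the gusset behind the thumb plate is touched (contact force between filter_plate and the fingers above 1 N).
It fails at once if a loose thing is displaced by more than 15 mm or lifted (distance of any of lens_post, lens_tube, driver, clamp from where it was at the start of the episode above 0.015 m).
It fails at once if a standing loose thing is tipped over (angle between any of lens_post, lens_tube's own z axis and vertical above 0.4 rad).
It also fails if it takes over 40 s, if anything falls off the work surface, if the arm or the gripper's body presses on something with over 40 N, if the wrist force passes 120 N, or if a joint passes its speed limit or range.

### The arm

A 7-joint arm with a two-finger parallel gripper is mounted at the origin on the work surface. World frame = base frame: x ahead of the robot, y to its left, z up, the work surface at z = 0. Lengths are in m, angles in rad, forces in N, time in s.
With the tool pointing down it reaches from about 0.425 to 0.875 m from the base axis. Payload 4.7 kg.
Tool frame: the origin (TCP) lies on the centre line of the jaws, within the pads' length; the fingertips stand 22 mm ahead of it and the grasp point (between the pads) lies 3 mm ahead of it; z points along the fingers, y is the direction in which the jaws open and shut (so a half turn about z gives the same grasp; the last joint's range is limited). The gripper opens to 87 mm and grips with 3 to 60 N. Pads are 19 mm wide; open, the fingers measure 117 mm over their backs; the gripper's body (75 mm by 190 mm) begins 51 mm behind the grasp point.
Start: joints at [1.267, 0.321, -0.07, 1.45, 0.023, 1.371, -0.057], TCP at [0.203, -0.617, 0.208] pointing down, gripper open.
Joint ranges: [-2.86, 2.86], [-0.3, 2.09], [-1.38, 1.24], [0.06, 2.45], [-1.56, 4.7], [0.09, 2.05], [-2.69, 2.69]. Speed limits (rad/s): [2.57, 2.57, 3.14, 3.14, 3.14, 3.14, 3.14].

### API

Orientations are given as a rotation vector (axis times angle).
In Python, from bench import ctrl, imaging, close_job, finder gives the robot as it stands. The module is installed in compiled form; this text tells all that it offers.
- The arm moves only by the shell command python3 -m jog 'ROWS' [FORCE]. ROWS is JSON, a list that holds one entry, the list of rows, each a list of 7 numbers: the shift along the tool's x, y, z in cm, then the turn, a rotation vector about the tool's x, y, z in degrees, then the finger opening in cm, from 0 to 8.7. In form: [[[dx, dy, dz, ax, ay, az, claw], ...]]. A call has 1 to 12 rows; each row shifts and turns the commanded pose from where the row before left it, along the tool's axes as they then stand; what a row does not reach is not made up. A row lasts 1/10 s, in which the tool goes at most 50 mm and 8.59 degrees, less where a joint would pass 70% of its speed; a pose out of reach is approached as far as the arm can. A call is refused whole if a number of a shift passes 5 or a number of a turn 8.59, either way. A call with a gripper value outside its range is refused whole. The fingers move at their own pace and stop on an object; FORCE is the grip in N (left out, the last holds). Time passes only in rows, so rows that do not move let the fingers close. It gives the time, the measured TCP pose, the force and the opening at its end, in the units of the state.
- ctrl.get_state(): the state, without advancing time (a new reading comes with each control period).
- imaging.get_image(name): name is "scene" or "top"; returns a dict with "frame" (400x640x3 uint8, red, green, blue), "intrinsics" (3x3 intrinsics, pixels), "k1" (the pictures are not rectified: a ray, as slopes to the right and down, at radius r is drawn at 1 + k1 r^2 times it, then the intrinsics apply), "pose" (4x4, takes a point from camera to world coordinates). Camera axes: x right, y down, z forward; pixel columns grow to the right and rows downward; lengths in m; the calibration is good to about 2 mm. A picture is of the moment at which its call begins. There is no depth.
- close_job(): hands the job in, once; it reports no verdict.
Trained networks look in the newest picture that a camera, given by its name, has taken for a name from the list of things; names that differ only in an ending like _2 or _b are one class to them, and where a whole thing is asked for, a point or a joint stands for the part that bears it (a point fixed in the world has none). Each returns a list of dicts, best first, with "conf" (0 to 1); they miss things now and then, are a little off and sometimes report something else, mostly with a low value. They report only what shows in the picture. A call takes as long as a camera call.
- finder.trace(label, camera): "region" (400x640 bool, what is visible of it) and "point" ([row, column] as shares, 0 to 1, of the picture: columns of its width, rows of its height, amid what is visible of it).
- finder.spot_point(label, camera): "point" ([row, column] as shares, 0 to 1, of the picture: columns of its width, rows of its height: a listed point, or the origin of a listed thing).
The state is a dict: "time": time; "joint_positions": joint angles; "qd": joint speeds; "joint_torque": joint torques, N m; "position": TCP position; "tool_rot": TCP orientation; "ft_force": force on the tool from outside, world axes, zero at the start; "torque": the same for the moment, N m; "grip_width": opening from 0.0 (shut) to 1.0 (fully open).
Only numpy, scipy, OpenCV 4.12 (cv2) and the standard library are available. Lean on these libraries where they do the work, as an engineer would, in place of code of your own. Each camera call takes 0.05 s, during which the arm holds its last target. There are 200 camera calls.

## Working session

There is one attempt and no reset: what is moved stays moved. The work goes in short steps, Python scripts to look and compute and a shell command to move; the robot and the scene stay as the last step left them, time stands still between calls to the robot, and variables do not carry over. Pictures are saved under pics/ and viewed, about 8 in all and at most 12, crops included, and the job is handed in when it is done.

```bash
mkdir -p pics; cat > h.py <<'E'
import numpy as np, cv2
from bench import ctrl, imaging, close_job, finder
def ray(im,pt):
    K=np.array(im["intrinsics"]);k=im["k1"]
    u=np.array([(pt[1]*640-K[0,2])/K[0,0],(pt[0]*400-K[1,2])/K[1,1]]);s=u.copy()
    for _ in range(20): s=u/(1+k*(s@s))
    T=np.array(im["pose"]);d=T[:3,:3]@np.array([s[0],s[1],1]);return T[:3,3],d
def at_z(im,pt,z):
    o,d=ray(im,pt);return o+d*(z-o[2])/d[2]
def proj(im,P):
    T=np.array(im["pose"]);p=T[:3,:3].T@(np.asarray(P)-T[:3,3]);s=p[:2]/p[2];s=s*(1+im["k1"]*(s@s))
    K=np.array(im["intrinsics"]);return K[0,0]*s[0]+K[0,2],K[1,1]*s[1]+K[1,2]
def shot(n,f):
    im=imaging.get_image(n);cv2.imwrite("pics/"+f,im["frame"][:,:,::-1]);return im
E
python3 - <<'E'
from h import *
np.set_printoptions(precision=4,suppress=True)
Z=dict(unit=0,push_point=.056,thumb_plate=0,catch_tail=.048,camera=0,filter_plate=0,lens_post=0,lens_tube=0,driver=0.01,clamp=0)
for n in("top","scene"):
    im=shot(n,n+"0.png");print(n,np.array(im["pose"])[:3,3])
    for l,z in Z.items():
        for r in finder.spot_point(l,n)[:2]: print(l,round(r["conf"],2),np.array(r["point"])*[400,640],at_z(im,r["point"],z))
s=ctrl.get_state();print(s)
E
```

```text
top [0.4417 0.0761 0.7199]
unit 0.75 [196.4  325.12] [0.5495 0.0686 0.    ]
push_point 0.58 [161.2   399.232] [ 0.6063 -0.0667  0.056 ]
catch_tail 0.64 [145.8   349.632] [0.6375 0.0233 0.048 ]
camera 0.88 [127.8   291.584] [0.6889 0.1358 0.    ]
filter_plate 0.67 [198.2   321.472] [0.5459 0.0757 0.    ]
lens_post 0.52 [275.12  286.912] [0.3989 0.141  0.    ]
lens_post 0.45 [118.12  370.688] [ 0.7097 -0.0239  0.    ]
lens_tube 0.72 [229.32  410.176] [ 0.4851 -0.0957  0.    ]
driver 0.61 [118.72 369.92] [ 0.7047 -0.021   0.01  ]
driver 0.27 [147.   350.08] [0.6461 0.0195 0.01  ]
clamp 0.6 [168.4  246.08] [0.6053 0.2246 0.    ]
clamp 0.55 [193.8   320.384] [0.5546 0.0778 0.    ]
scene [ 0.8387 -0.4199  0.7174]
push_point 0.88 [258.32  306.112] [ 0.606  -0.0698  0.056 ]
push_point 0.5 [282.52  375.488] [ 0.7201 -0.0539  0.056 ]
catch_tail 0.58 [231.4   347.584] [0.6358 0.0143 0.048 ]
catch_tail 0.43 [214.2   395.904] [0.6907 0.0877 0.048 ]
camera 0.59 [217.    399.104] [0.6878 0.1211 0.    ]
filter_plate 0.94 [206.08  320.384] [0.55   0.0712 0.    ]
lens_post 0.9 [154.4   277.632] [0.4062 0.1443 0.    ]
lens_tube 0.79 [261.4  241.28] [ 0.4933 -0.1013  0.    ]
driver 0.83 [281.2   376.192] [ 0.7118 -0.0257  0.01  ]
driver 0.56 [257.52  243.328] [ 0.4966 -0.0977  0.01  ]
clamp 0.8 [166.6  386.88] [0.6146 0.2246 0.    ]
{'time': 1.1, 'joint_positions': array([ 1.2671,  0.321 , -0.0701,  1.4505,  0.0226,  1.3708, -0.0569]), 'qd': array([-0.0004,  0.0001,  0.0013,  0.003 , -0.0003, -0.0025,  0.0005]), 'joint_torque': array([  0.0007, -49.111 ,  -0.4027, -31.2772,  -0.0639,   0.0339,
         0.    ]), 'position': array([ 0.2031, -0.6175,  0.2083]), 'tool_rot': array([ 3.1019,  0.4971, -0.0001]), 'ft_force': array([0.2963, 0.0791, 0.0829]), 'torque': array([-0.0023,  0.0399, -0.0078]), 'grip_width': 1.005294912656258}
```

View images.

View pics/top0.png

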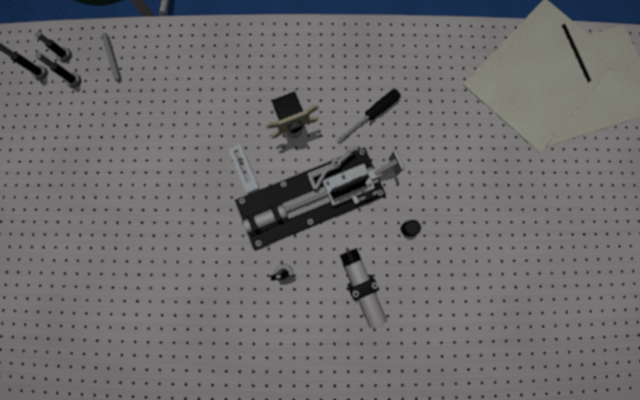

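View pics/scene0.png

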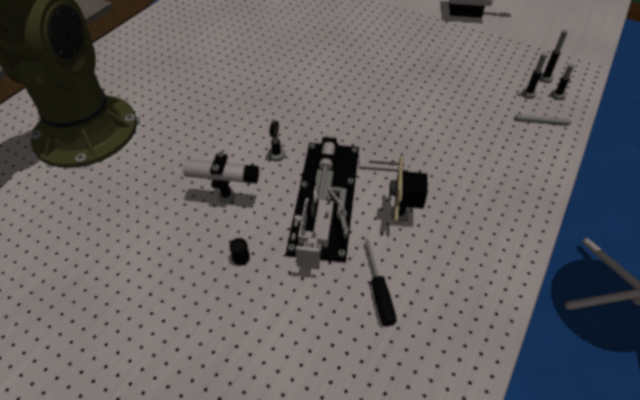

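Top view: thumb plate at about (397,162), lens tube (411,229), driver (370,115), laser (362,290). The unit's +y runs to the left and slightly down, a yaw of about 22°. Scene view: thumb plate at (306,258), with clear table in front of it. I'll move above the standoff, fingers shut, and then turn.

```bash
python3 -m jog '[[[3.5,-2.13,0,0,0,0,0],[3.5,-2.13,0,0,0,0,0],[3.5,-2.13,0,0,0,0,0],[3.5,-2.13,0,0,0,0,0],[3.5,-2.13,0,0,0,0,0],[3.5,-2.13,0,0,0,0,0],[3.5,-2.13,0,0,0,0,0],[3.5,-2.13,0,0,0,0,0]]]' 10
python3 -m jog '[[[3.5,-2.13,0,0,0,0,0],[3.5,-2.13,0,0,0,0,0],[3.5,-2.13,0,0,0,0,0],[3.5,-2.13,0,0,0,0,0],[3.5,-2.13,0,0,0,0,0],[3.5,-2.13,0,0,0,0,0],[3.5,-2.13,0,0,0,0,0],[3.5,-2.13,0,0,0,0,0]]]'
python3 -m jog '[[[0,0,0,0,0,-8.55,0],[0,0,0,0,0,-8.55,0],[0,0,0,0,0,-8.55,0],[0,0,0,0,0,-8.55,0],[0,0,0,0,0,-8.55,0],[0,0,0,0,0,-8.55,0],[0,0,0,0,0,-8.55,0],[0,0,0,0,0,-8.55,0],[0,0,0,0,0,-8.55,0],[0,0,0,0,0,-8.55,0],[0,0,0,0,0,-8.55,0],[0,0,0,0,0,0,0]]]'
```

```text
time: 1.9
position: [0.4167, -0.3668, 0.2086]
tool_rot: [3.101, 0.497, 0.0]
ft_force: [0.3, -0.6, -0.6]
grip_width: 0.357
time: 2.7
position: [0.6295, -0.1176, 0.2084]
tool_rot: [3.102, 0.496, 0.0]
ft_force: [1.0, -1.0, 0.6]
grip_width: 0.006
time: 3.9
position: [0.6285, -0.1189, 0.2082]
tool_rot: [-1.751, -2.609, -0.0]
ft_force: [0.0, 0.3, 0.5]
grip_width: 0.005
```

```bash
python3 -m jog '[[[0,0,3,0,0,0,0],[0,0,3,0,0,0,0],[0,0,3,0,0,0,0],[0,0,0,0,0,0,0]]]'
python3 - <<'E'
from h import *
np.set_printoptions(precision=4,suppress=True)
p=ctrl.get_state()["position"]
for n in("top","scene"):
    im=imaging.get_image(n);tip=np.array(p)-[0,0,.022]
    f=im["frame"][:,:,::-1].copy();u,v=proj(im,tip);pp=proj(im,[.606,-.068,.056]);print(n,u,v,pp)
    for l,z in(("push_point",.056),("unit",0),("lens_tube",0),("driver",.01)):
        for r in finder.spot_point(l,n)[:1]: print(l,round(r["conf"],2),at_z(im,r["point"],z))
    c=(int(pp[0]),int(pp[1]));g=cv2.resize(f[c[1]-60:c[1]+60,c[0]-80:c[0]+80],None,fx=4,fy=4,interpolation=cv2.INTER_CUBIC)
    for q,col in((( u,v),(0,0,255)),(pp,(0,255,0))): cv2.drawMarker(g,(int((q[0]-c[0]+80)*4),int((q[1]-c[1]+60)*4)),col,0,14,1)
    cv2.imwrite(f"pics/{n}1.png",g)
E
```

```text
time: 4.3
position: [0.6252, -0.1188, 0.1138]
tool_rot: [-1.751, -2.599, 0.005]
ft_force: [-0.8, 0.1, 0.8]
grip_width: 0.004
top 432.520246941355 145.84114932311925 (np.float64(399.91930579920574), np.float64(161.33533892387786))
push_point 0.45 [ 0.6108 -0.0686  0.056 ]
unit 0.66 [0.5509 0.0757 0.    ]
lens_tube 0.63 [ 0.4828 -0.0968  0.    ]
driver 0.98 [ 0.707 -0.015  0.01 ]
scene 299.35809181217485 275.45096450709303 (np.float64(306.7236953913468), np.float64(257.4805714515091))
push_point 0.45 [ 0.6046 -0.0702  0.056 ]
unit 0.74 [0.5524 0.0684 0.    ]
lens_tube 0.83 [ 0.4908 -0.0927  0.    ]
driver 0.94 [ 0.7139 -0.0316  0.01  ]
```

View pics/top1.png

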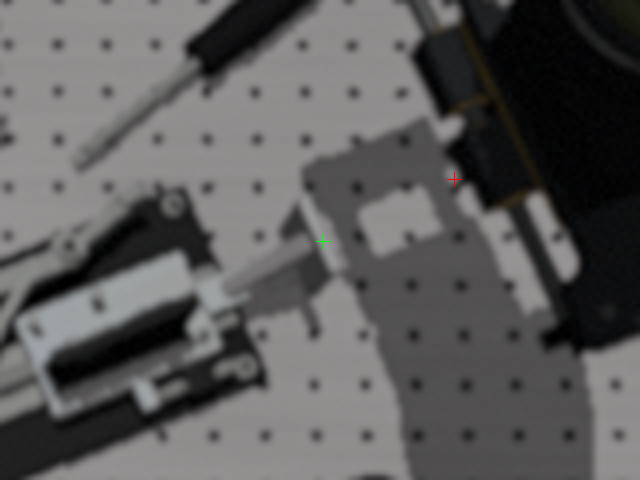

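View pics/scene1.png

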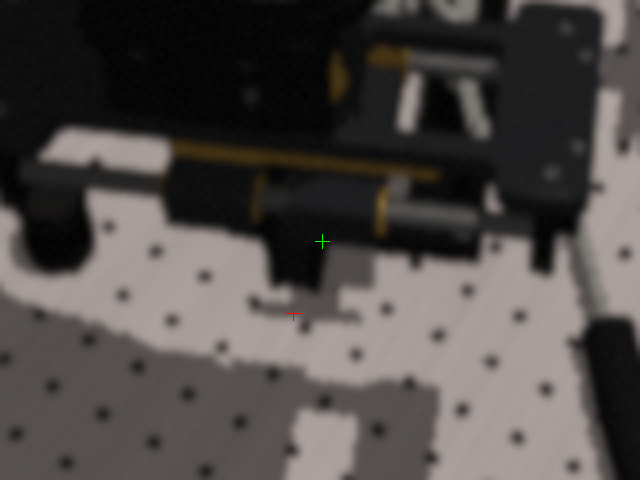

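Top crop: the plate face is at (322,240), matching the estimate, and the shut fingers stand at about (470,170), square to it. Scene crop: the finger tips are at (295,285), in line with the plate. I'll descend and then approach.

```bash
python3 -m jog '[[[0,0,2.5,0,0,0,0],[0,0,2.7,0,0,0,0],[0,0,0,0,0,0,0],[0,0,0,0,0,0,0],[0,0,0,0,0,0,0]]]'
python3 -m jog '[[[1,0,0,0,0,0,0],[1,0,0,0,0,0,0],[0.5,0,0,0,0,0,0],[0.5,0,0,0,0,0,0],[0,0,0,0,0,0,0],[0,0,0,0,0,0,0]]]'
python3 - <<'E'
from h import *
p=ctrl.get_state();print(p["position"],p["tool_rot"],p["ft_force"])
im=imaging.get_image("top");f=im["frame"][:,:,::-1]
cv2.imwrite("pics/top2.png",cv2.resize(f[110:220,330:470],None,fx=4,fy=4,interpolation=cv2.INTER_CUBIC))
E
```

```text
time: 5.3
position: [0.6297, -0.1188, 0.0679]
tool_rot: [1.75, 2.607, 0.002]
ft_force: [-0.4, -0.1, 0.2]
grip_width: 0.007
time: 5.9
position: [0.6172, -0.0911, 0.0663]
tool_rot: [1.751, 2.608, -0.001]
ft_force: [-0.0, -1.0, 0.5]
grip_width: 0.006
[ 0.61720785 -0.09114437  0.06630976] [ 1.75055181e+00  2.60821359e+00 -5.10865910e-04] [-0.00457219 -0.9955443   0.52987077]
```

View pics/top2.png

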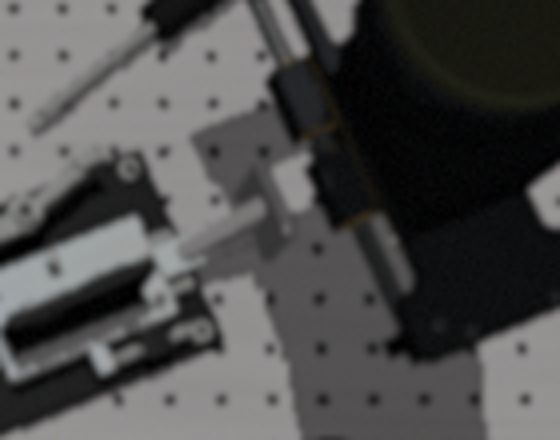

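```bash
python3 - <<'E'
from h import *
p=np.array(ctrl.get_state()["position"])
im=imaging.get_image("scene");f=im["frame"][:,:,::-1]
g=cv2.resize(f[200:310,235:375],None,fx=5,fy=5,interpolation=cv2.INTER_CUBIC)
g=np.clip(g.astype(float)*1.8,0,255).astype(np.uint8)
for P,c in((p-[0,0,.022],(0,0,255)),(np.array([.607,-.0685,.056]),(0,255,0))):
    u,v=proj(im,P);cv2.drawMarker(g,(int((u-235)*5),int((v-200)*5)),c,0,14,1)
cv2.imwrite("pics/scene2.png",g)
E
```

```text
(no output)
```

View pics/scene2.png

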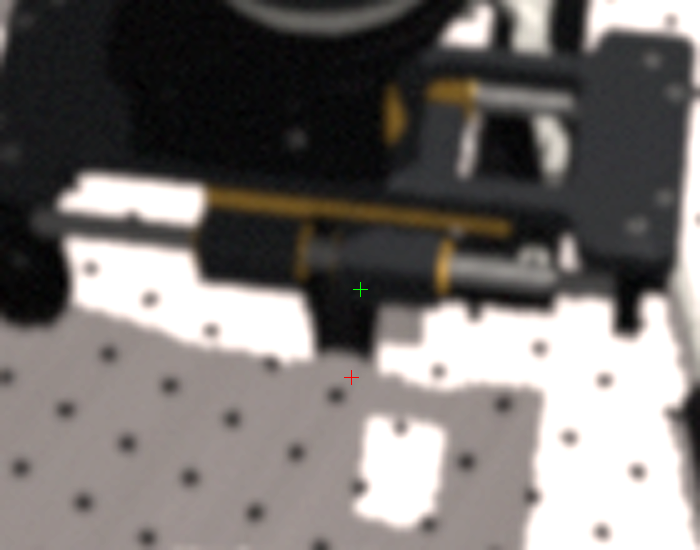

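Scene crop: the finger tips at (345,355) are in front of the plate, whose right part shows at (400,325). The alignment is within a few mm, so I'll approach for contact.

```bash
for i in 1; do :; done
python3 -m jog '[[[0.5,0.2,0,0,0,0,0],[0.3,0,0,0,0,0,0],[0,0,0,0,0,0,0],[0,0,0,0,0,0,0]]]'
python3 -m jog '[[[0.3,0,0,0,0,0,0],[0,0,0,0,0,0,0],[0,0,0,0,0,0,0]]]'
python3 -m jog '[[[0.3,0,0,0,0,0,0],[0,0,0,0,0,0,0],[0,0,0,0,0,0,0]]]'
python3 -m jog '[[[0.3,0,0,0,0,0,0],[0,0,0,0,0,0,0],[0,0,0,0,0,0,0]]]'
python3 -m jog '[[[0.3,0,0,0,0,0,0],[0,0,0,0,0,0,0],[0,0,0,0,0,0,0]]]'
```

```text
time: 6.4
position: [0.616, -0.0827, 0.0662]
tool_rot: [1.75, 2.609, -0.0]
ft_force: [0.9, 0.2, -0.1]
grip_width: 0.007
time: 6.7
position: [0.6149, -0.08, 0.0663]
tool_rot: [1.751, 2.608, -0.0]
ft_force: [-0.9, 0.3, 0.6]
grip_width: 0.007
time: 7.0
position: [0.6137, -0.0772, 0.0663]
tool_rot: [1.751, 2.609, -0.0]
ft_force: [-1.0, -0.6, -1.2]
grip_width: 0.002
time: 7.3
position: [0.6129, -0.0757, 0.0663]
tool_rot: [1.751, 2.607, -0.001]
ft_force: [1.5, -2.9, -0.9]
grip_width: 0.005
time: 7.6
position: [0.6115, -0.0721, 0.0663]
tool_rot: [1.751, 2.608, -0.001]
ft_force: [1.3, -3.5, -0.8]
grip_width: 0.001
```

Contact came at TCP y ≈ -0.0765, with 3–4 N as expected. The slide is now at about 4.5 mm, so I'll push 42 mm more, in two parts.

```bash
python3 -m jog '[[[0.4,0,0,0,0,0,0],[0.4,0,0,0,0,0,0],[0.4,0,0,0,0,0,0],[0.4,0,0,0,0,0,0],[0.4,0,0,0,0,0,0],[0.4,0,0,0,0,0,0],[0,0,0,0,0,0,0],[0,0,0,0,0,0,0]]]'
python3 -m jog '[[[0.3,0,0,0,0,0,0],[0.3,0,0,0,0,0,0],[0.3,0,0,0,0,0,0],[0.3,0,0,0,0,0,0],[0.3,0,0,0,0,0,0],[0.3,0,0,0,0,0,0],[0,0,0,0,0,0,0],[0,0,0,0,0,0,0],[0,0,0,0,0,0,0]]]'
```

```text
time: 8.4
position: [0.6021, -0.0494, 0.0662]
tool_rot: [-1.75, -2.609, 0.001]
ft_force: [0.4, -4.2, -0.4]
grip_width: 0.005
time: 9.3
position: [0.5955, -0.0335, 0.0662]
tool_rot: [1.751, 2.608, -0.001]
ft_force: [1.1, -5.3, 0.6]
grip_width: 0.008
```

Slide is at about 46.5 mm, inside the 36–62 window. Backing off.

```bash
python3 -m jog '[[[-0.4,0,0,0,0,0,0],[-0.4,0,0,0,0,0,0],[0,0,0,0,0,0,0],[0,0,0,0,0,0,0]]]'
python3 -m jog '[[[-0.4,0,0,0,0,0,0],[-0.4,0,0,0,0,0,0],[-0.4,0,0,0,0,0,0],[-0.4,0,0,0,0,0,0],[-1,0,0,0,0,0,0],[-1,0,0,0,0,0,0],[-1,0,0,0,0,0,0],[-1,0,0,0,0,0,0],[-1,0,0,0,0,0,0],[0,0,0,0,0,0,0],[0,0,0,0,0,0,0]]]'
python3 - <<'E'
from h import *
im=imaging.get_image("top");f=im["frame"][:,:,::-1]
for t in(0,.032,.064): print(t,proj(im,np.array([.607,-.0685,.056])+t*np.array([-.379,.925,0])))
for r in finder.spot_point("push_point","top")[:1]:
    P=at_z(im,r["point"],.056);print(r["conf"],P,(P-[.607,-.0685,.056])@[-.379,.925,0])
cv2.imwrite("pics/top3.png",cv2.resize(f[110:220,310:450],None,fx=5,fy=5,interpolation=cv2.INTER_CUBIC))
E
```

```text
time: 9.7
position: [0.5988, -0.0414, 0.0662]
tool_rot: [1.752, 2.607, -0.001]
ft_force: [0.6, -4.8, 0.4]
grip_width: 0.01
time: 10.8
position: [0.6236, -0.1014, 0.0661]
tool_rot: [-1.751, -2.608, -0.0]
ft_force: [-0.7, -0.4, 0.3]
grip_width: 0.004
0 (np.float64(400.1710947713416), np.float64(160.80497053021162))
0.032 (np.float64(384.28462209434144), np.float64(167.22994156856524))
0.064 (np.float64(368.24859066096496), np.float64(173.71575877621416))
0.51 [ 0.59418395 -0.0407052   0.056     ] 0.03056746853415283
```

View pics/top3.png

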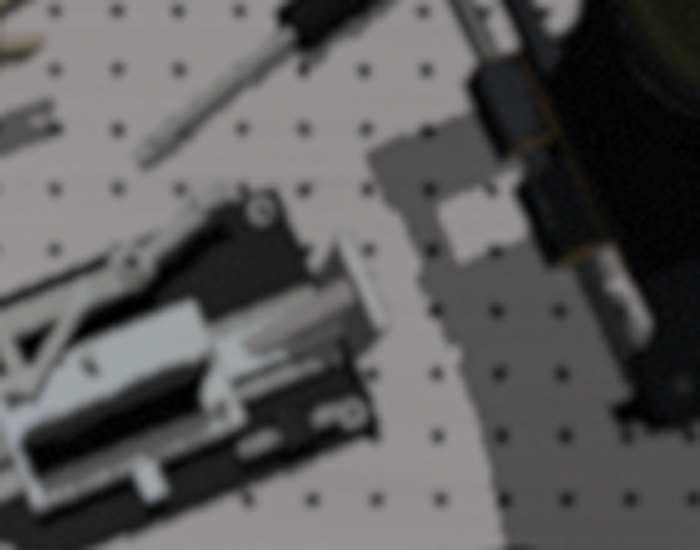

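Top crop: the plate face is at (370,285), i.e. full-picture (384,167), exactly where 32 mm of travel should put it. The fingers are about 40 mm clear of it and the driver hasn't moved. Handing in.

```bash
python3 -c "
from bench import close_job
print(close_job())"
```

```text
the job is handed in; nothing more can be done
None
```

The filter slide is resting at its middle position, held by the catch, and I have handed the job in. No verdict is reported.

- **Push:** I pushed the thumb plate's outer face with the shut finger tips. Contact showed at about 3–4 N and the force rose to about 5.5 N. Slide travel reached about 46.5 mm, inside the 36–62 mm window. I then backed off until the fingers were clear of the plate.
- **Slide position:** After backing off, the network put the plate at 30.6 mm of travel. In the top picture the plate's face sits on the pixel expected for 32 mm. The two differ by about 1.4 mm, which is within the camera calibration.
- **Contact:** The wrist force was back to noise level, under 1 N, and about 40 mm lay between fingers and plate.
- **Not measured:** I could not read the catch angle directly; I infer it is engaged because the slide stayed at the middle. The last view showed the driver where it was. I did not check the lens post, lens tube and clamp again at the end, but no unexpected force appeared in any reading.
- **One disagreement:** The finger tips looked about 7–10 mm higher in the pictures than the stated geometry. This did not affect the push.

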